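# Guide the scribe line, then unhitch the trailer and hold its tongue up

### The arm

A 6-joint arm with a two-finger parallel gripper is mounted at the origin on the work surface. World frame = base frame: x ahead of the robot, y to its left, z up, the work surface at z = 0. Lengths are in m, angles in rad, forces in N, time in s.
With the tool pointing down it reaches from about 0.35 to 1 m from the base axis. Payload 7.1 kg.
Tool frame: the origin (TCP) lies at the very end of the fingers, on their centre line; the grasp point (between the pads) lies manip.grip_depth behind it (manip.grip_depth is the distance from the TCP to the grasp point, in m); z points along the fingers, y is the direction in which the jaws open and shut (so a half turn about z gives the same grasp; the last joint's range is limited). The gripper opens to 85 mm and grips with 20 to 120 N. Pads are 22 mm wide; open, the fingers measure 114 mm over their backs; the gripper's body (76 mm by 85 mm) begins 54 mm behind the grasp point. The pads swing forward as they close: fully open they stand 13 mm farther back than shut.
Start: joints at [1.119, 0.423, 1.63, -0, 1.089, -0.019], TCP at [0.262, 0.567, 0.231] pointing down, gripper open.
Joint ranges: [-3, 3], [-0.9, 2.11], [0.09, 2.58], [-1.31, 4.45], [0.11, 2.69], [-2.54, 2.54]. Speed limits (rad/s): [2.39, 2.39, 3.01, 3.14, 3.14, 3.14].

### API

Orientations are given as a rotation vector (axis times angle).
In Python, from rig import telemetry, viewer, job, spotter, manip gives the robot as it stands.
- The arm moves only by the tool move_arm, never from a script. Its argument "plan" is one flat list of numbers, 7 for each row, row after row: the finger opening in m, from 0 to 0.0854, then the shift along the tool's x, y, z in m, then the turn, a rotation vector about the tool's x, y, z in degrees. In form: [jaw, tx, ty, tz, ax, ay, az, jaw, tx, ty, tz, ax, ay, az, ...]. A call has 1 to 8 rows; each row shifts and turns the commanded pose from where the row before left it, along the tool's axes as they then stand; what a row does not reach is not made up. A row lasts 1/12 s, in which the tool goes at most 41.7 mm and 7.16 degrees, less where a joint would pass 70% of its speed; a pose out of reach is approached as far as the arm can. A call is refused whole if a number of a shift passes 0.0417 or a number of a turn 7.16, either way. A call with a gripper value outside its range is refused whole. The fingers move at their own pace and stop on an object; "squeeze" is the grip in N (left out, the last holds). Time passes only in rows, so rows that do not move let the fingers close. It gives the time, the measured TCP pose, the force and the opening at its end, in the units of the state.
- telemetry.read_state(): the state, without advancing time (a new reading comes with each control period).
- viewer.snapshot(name): name is "scene" or "top" or "wrist"; returns a dict with "image" (384x512x3 uint8, blue, green, red), "z_map" (384x512 float32, m along the optical axis (not along the pixel's ray), 0 where there is no reading), "fx", "fy", "cx", "cy" (pixels), "world_from_camera" (4x4, takes a point from camera to world coordinates); the wrist camera has in their place "mount" (4x4, takes a point from camera to tool coordinates, whose origin is the TCP and whose axes are the flange's). Camera axes: x right, y down, z forward; pixel columns grow to the right and rows downward; lengths in m; the calibration is good to about 2 mm. The wrist camera is an equidistant fisheye: a pixel r from the principal point sees the ray r / f radians off the axis. A picture is of the moment at which its call begins: read the wrist's pose just before it.
- job.finish_job(): hands the job in, once; it reports no verdict.
Trained networks look in a picture, given as the dict that the camera call returned (one of the last four; its "shot" number tells which), for a name from the list of things; names that differ only in an ending like _2 or _b are one class to them, and where a whole thing is asked for, a point or a joint stands for the part that bears it (a point fixed in the world has none). Each returns a list of dicts, best first, with "p" (0 to 1); they miss things now and then, are a little off and sometimes report something else, mostly with a low value. They report only what shows in the picture. A call takes as long as a camera call.
- spotter.find_in(picture, query): "position" ([row, column] in pixels, amid what is visible of it).
- spotter.trace(picture, query): "region" (384x512 bool, what is visible of it) and "position" ([row, column] in pixels, amid what is visible of it).
- spotter.spot_point(picture, query): "position" ([row, column] in pixels: a listed point, or the origin of a listed thing).
The state is a dict: "time_s": time; "joint_pos": joint angles; "joint_vel": joint speeds; "joint_torque": joint torques, N m; "eef_pos": TCP position; "ee_rot": TCP orientation; "force": force on the tool from outside, world axes, zero at the start; "wrist_torque": the same for the moment, N m; "finger_gap": finger opening in m.
Only numpy, scipy, OpenCV 4.12 (cv2) and the standard library are available. Lean on these libraries where they do the work, as an engineer would, in place of code of your own. Each camera call takes 0.05 s, during which the arm holds its last target. There are 200 camera calls.

### The job

I want to scribe where this trailer ball mount sits on the bench before I unbolt it. Lay the aluminium straightedge flat on the bench, flush along the foot plate's free edge (the one away from the trailer) and covering that whole edge, and let go of it. Then pull the coupler's latch out sideways against its spring, lift the tongue off the ball and finish still holding it up steadily in the gripper, with at least 3 cm of air between coupler and ball, the straightedge left flush and the other things on the bench left where they are.

Things in the scene. Friction and masses are not known exactly. Their poses are not given: they have to be found in the camera images.
- straightedge: loose aluminium straightedge, 0.28 kg: a flat blade 250 long (along its x), 50 wide (y), 6 thick, with an upright grip rib along its middle, 14 wide, 170 long, rising from 6 to 36 above the bench. Both long edges are alike. Origin: centre of its underside.
- straightedge_mid (a point): the middle of the straightedge's grip rib, 21 above its underside, over its centre of mass; axes as the straightedge's (x along its length, z up). The long edges lie 25 to either side in y.
- foot_edge (a point): the middle of the free edge of the ball mount's steel foot plate, 4 above the bench (half-way up the plate). x points into the plate, towards the trailer, z up; the edge runs along y, 60 to either side. The plate is 8 thick, 130 (x) by 120 (y), bolted to the bench; four bolt heads, 7 high, stand on it 16 and 114 in from this edge.
- ball (a point): centre of the hitch ball, 28 across, 85 above the bench, on a post on the foot plate, 80 in x from foot_edge; x towards the trailer, y to the latch side, z up. Fixed. The trailer chassis stands on wooden blocks beyond it, fixed.
- tongue: the trailer's tongue, 0.6 kg, with all it carries: a ball coupler (round steel cup, 52 across, from 20 below to 22 above the ball's centre) at the end of a 28 square aluminium tube. Origin: middle of the cup, at the ball's centre when coupled. x runs along the tube to its hinge on the trailer, 270 from the origin and at the same height; the hinge axis is y; z up.
- coupler (a point): the middle of the coupler cup (origin and axes of the tongue). It swings up about the hinge on an arc of radius 270, by up to 0.75 rad, freely, and falls back when let go (3 to 6 N carries it here). Latch shut, it can rise only about 2. When it is 70 above where it rested, the cup's lower rim has 30 of air over the top of the ball.
- latch (a joint): how far the latch is pulled out sideways, along +y of the tongue (m): 0 shut, sprung shut with 3 N there and 400 N/m more; the stop is at 0.024 (13 N). The ball is freed from about 0.017 on. The latch rides on the tongue: lifting the latch tab lifts the tongue.
- latch_tab (a point): the grip point of the latch's upright steel tab: 32 wide in x, 8 thick in y, its top 18 above this point (rounded to 10 thick there) and 44 below it down to the strip that goes into the coupler. When shut it stands 74 to the +y side of the ball's centre and 26 above it, with 40 free between the tab and the coupler. Axes as the tongue's (y is the way the latch pulls out).
- parts_bin: bystander, loose: blue open plastic bin of small parts, 150 x 100 x 55 (mm). Origin: centre of its underside.
- spanner: bystander, loose: steel spanner, 180 long, lying flat (mm). Origin: centre of its underside.
- grease_tin: bystander, loose: round tin, 62 across, 42 high (mm). Origin: centre of its underside.
- bearing: bystander, loose: steel bearing ring, 36 across, 12 high (mm). Origin: centre of its underside.
- screwdriver: bystander, loose: screwdriver with a yellow handle, 200 long (mm). Origin: centre of its underside.
- oil_bottle: bystander, loose: white oil bottle, 56 across, 150 high (mm). Origin: centre of its underside.
- hub: bystander, loose: wheel hub standing on end, 60 across, 85 high (mm). Origin: centre of its underside.
- scriber: bystander, loose: slim steel scriber, 130 long, 10 thick, lying flat (mm). Origin: centre of its underside.

How it is judged:
On the way, in this order (a step that is already met when the one before it is completed fails the run):
1. the straightedge lies flat and flush along the whole free edge of the foot plate, let go (x of straightedge_mid in the frame of foot_edge between -0.0275 and -0.022 m and y of straightedge_mid in the frame of foot_edge between -0.055 and 0.055 m and angle between the x axis of straightedge_mid and the y axis of foot_edge, either way round below 0.03 rad and height (world z) of straightedge_mid below 0.025 m and angle between straightedge_mid's own z axis and vertical below 0.05 rad and contact force between the fingers and straightedge below 0.3 N), for 0.2 s.
2. the latch is pulled out sideways while the tongue still sits on the ball (value of joint latch above 0.015 m and height (world z) of tongue below 0.1 m), for 0.05 s.
At the end, for the whole second after the job is handed in: Tongue held up steadily in the fingers, the middle of its coupler over 152 mm above the bench (about 3 cm of air over the ball); straightedge let go, flat, its long edge within 2.5 mm and 0.03 rad of the foot plate's free edge, its middle within 55 mm of the edge's middle (all of step 1 and height (world z) of tongue above 0.152 m and linear speed of tongue below 0.015 m/s and contact force between the fingers and tongue above 1 N); the arm keeps its last pose, push and grip.
It fails at once if a bystander is shifted by more than 2 cm (distance of any of parts_bin, spanner, grease_tin, bearing, screwdriver, oil_bottle, hub, scriber from where it was at the start of the episode above 0.02 m).
It also fails if it takes over 53 s, if anything falls off the work surface, if the arm or the gripper's body presses on something with over 40 N, if the wrist force passes 120 N, or if a joint passes its speed limit or range.

## Working session

There is one attempt and no reset: what is moved stays moved. The work goes in short steps, Python scripts to look and compute and a tool call to move; the robot and the scene stay as the last step left them, time stands still between calls to the robot, and variables do not carry over. Pictures are saved under pics/ and viewed, about 8 in all and at most 12, crops included, and the job is handed in when it is done.

Besides the shell and the picture viewer there is one more tool, called by a JSON object that holds its "fn" and its "kwargs", one argument or row to a line. move_arm: Moves the arm, as the interface text tells. Its arguments: {"type":"object","properties":{"plan":{"type":"array","items":{"type":"number"}},"squeeze":{"type":"number"}},"required":["plan"]}

```bash
ls; mkdir -p pics; cat > h.py <<'E'
import numpy as np, cv2
from scipy.spatial.transform import Rotation as R
from rig import telemetry, viewer, job, spotter, manip
def ray(s,p):
    return np.array([(p[1]-s['cx'])/s['fx'],(p[0]-s['cy'])/s['fy'],1.])
def world(s,p,T=None,k=2):
    r,c=int(round(p[0])),int(round(p[1])); z=s['z_map'][max(r-k,0):r+k+1,max(c-k,0):c+k+1]; z=np.median(z[z>0])
    return (s['world_from_camera']@np.r_[ray(s,p)*z,1])[:3]
def cloud(s,mask):
    r,c=np.nonzero(mask&(s['z_map']>0)); z=s['z_map'][r,c]
    P=np.c_[(c-s['cx'])/s['fx']*z,(r-s['cy'])/s['fy']*z,z,np.ones(len(z))]
    return (P@s['world_from_camera'].T)[:,:3]
def atheight(s,p,h):
    T=s['world_from_camera'];d=T[:3,:3]@ray(s,p);return T[:3,3]+d*(h-T[2,3])/d[2]
def tri(s1,p1,s2,p2):
    A=np.zeros((3,3));b=np.zeros(3)
    for s,p in((s1,p1),(s2,p2)):
        T=s['world_from_camera'];d=T[:3,:3]@ray(s,p);d/=np.linalg.norm(d);M=np.eye(3)-np.outer(d,d);A+=M;b+=M@T[:3,3]
    return np.linalg.solve(A,b)
E
cat > a.py <<'E'
from h import *
np.set_printoptions(precision=4,suppress=True)
st=telemetry.read_state();print({k:np.round(v,4) for k,v in st.items()}, manip.grip_depth)
S={n:viewer.snapshot(n) for n in('scene','top')}
for n,s in S.items(): cv2.imwrite(f'pics/{n}0.png',s['image']); print(n,s['world_from_camera'][:3],s['fx'])
for q in 'straightedge_mid foot_edge ball coupler latch_tab'.split():
    P={}
    for n,s in S.items():
        f=spotter.spot_point(s,q)[:2]
        for x in f: print(q,n,round(x['p'],2),np.round(x['position'],1),world(s,x['position']))
        if f:P[n]=f[0]['position']
    if len(P)==2: print('  tri',tri(S['scene'],P['scene'],S['top'],P['top']))
for q in 'parts_bin spanner grease_tin bearing screwdriver oil_bottle hub scriber'.split():
    f=spotter.find_in(S['top'],q)[:1]
    for x in f: print(q,round(x['p'],2),np.round(x['position']),world(S['top'],x['position']))
for n,s in S.items():
    f=spotter.trace(s,'straightedge')
    if f:
        C=cloud(s,f[0]['region']);print(n,len(C),C.mean(0),C[:,2].min(),C[:,2].max())
        for lo,hi in((.0,.012),(.028,.042)):
            c=C[(C[:,2]>lo)&(C[:,2]<hi)]
            if len(c)>10: print(lo,cv2.minAreaRect(c[:,:2].astype(np.float32)*1000),np.median(c[:,2]))
E
python3 a.py; python3 -c "
import cv2,numpy as np
cv2.imwrite('pics/both.png',np.hstack([cv2.imread('pics/scene0.png'),cv2.imread('pics/top0.png')])[:, :])"
```

```text
pics
{'time_s': np.float64(0.0), 'joint_pos': array([ 1.119 ,  0.4239,  1.6307,  0.    ,  1.0886, -0.019 ]), 'joint_vel': array([ 0.0006,  0.0014,  0.0018,  0.0007,  0.0015, -0.001 ]), 'joint_torque': array([  0.0034, -55.7379, -28.1743,   0.    ,   0.0075,  -0.    ]), 'eef_pos': array([0.2619, 0.5669, 0.2305]), 'ee_rot': array([-0.6745, -3.068 ,  0.0024]), 'force': array([-0.5761, -0.3302,  0.4768]), 'wrist_torque': array([-0.0251, -0.043 ,  0.0429]), 'finger_gap': np.float64(0.085)} 0.0187
scene [[ 0.2685  0.7117 -0.6491  1.5321]
 [ 0.9631 -0.2111  0.167  -0.2164]
 [-0.0182 -0.67   -0.7422  1.1759]] 440.5531174889543
top [[ 0.0116 -0.9764  0.2155  0.2763]
 [-0.9999 -0.0117  0.0007  0.0282]
 [ 0.0018 -0.2155 -0.9765  1.5011]] 499.2872244668386
straightedge_mid scene 0.72 [207.3 164.2] [ 0.5209 -0.2968  0.0342]
straightedge_mid top 0.72 [228.3 367.4] [ 0.4985 -0.2993  0.0334]
straightedge_mid top 0.53 [168.1 284.1] [ 0.6602 -0.0482  0.107 ]
  tri [ 0.5018 -0.3009  0.0136]
foot_edge scene 0.57 [210.1 234.1] [ 0.65   -0.0801  0.0956]
foot_edge top 0.63 [204.  289.6] [ 0.5757 -0.0709  0
[... 949 characters left out ...]
73. 320.] [ 0.3687 -0.1619  0.0035]
scene 821 [ 0.5156 -0.2998  0.0128] -0.006743619219504726 0.04313810678540109
0.0 ((500.9986572265625, -301.83697509765625), (254.5271759033203, 54.81135177612305), 9.472593307495117) 0.006679254521448019
0.028 ((500.2774963378906, -301.9571533203125), (173.2772216796875, 13.74531364440918), 8.211358070373535) 0.036597453832382554
top 1395 [ 0.4951 -0.3026  0.0121] -0.006156376051156709 0.043714501114031634
0.0 ((499.06304931640625, -304.56011962890625), (249.94845581054688, 53.60419464111328), 8.116692543029785) 0.00566087685477501
0.028 ((498.2481689453125, -303.91162109375), (168.35592651367188, 16.99587631225586), 8.088652610778809) 0.03434529314706736
```

View pics/top0.png

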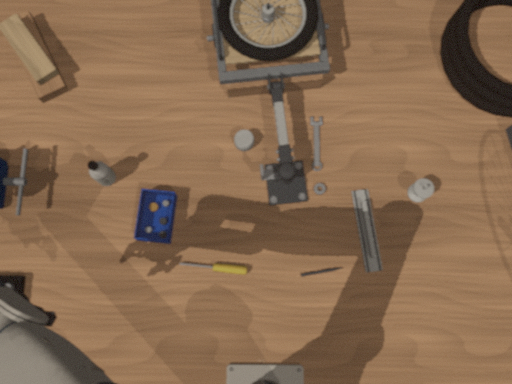

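View pics/scene0.png

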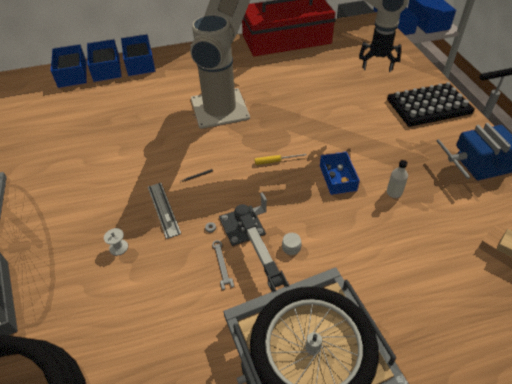

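```bash
cat > plan.py <<'E'
from h import *
def pose(p,yaw,pitch=0,ax=None):
    # yaw (deg) of tool y axis, tool pointing down
    a=np.deg2rad(yaw); y=np.array([np.cos(a),np.sin(a),0]);z=np.array([0,0,-1.]);x=np.cross(y,z)
    T=np.eye(4);T[:3,:3]=np.c_[x,y,z];T[:3,3]=p;return T
def cur():
    s=telemetry.read_state();T=np.eye(4);T[:3,:3]=R.from_rotvec(s['ee_rot']).as_matrix();T[:3,3]=s['eef_pos'];return T
def plan(T1,n,jaw,T0=None):
    T0=cur() if T0 is None else T0
    rv=R.from_matrix(T0[:3,:3].T@T1[:3,:3]).as_rotvec()
    if n==0:n=int(max(np.ceil(np.linalg.norm(T1[:3,3]-T0[:3,3])/.040),np.ceil(np.abs(np.rad2deg(rv)).max()/7.1),1))
    T=T0.copy()
    for i in range(n):
        f=(i+1)/n;G=np.eye(4);G[:3,:3]=T0[:3,:3]@R.from_rotvec(rv*f).as_matrix();G[:3,3]=T0[:3,3]*(1-f)+T1[:3,3]*f
        t=np.round(T[:3,:3].T@(G[:3,3]-T[:3,3]),4 if n<4 else 3);r=np.round(np.rad2deg(R.from_matrix(T[:3,:3].T@G[:3,:3]).as_rotvec()),1)
        print(','.join(f'{v:g}' for v in [jaw,*t,*r])+',')
        D=np.eye(4);D[:3,:3]=R.from_rotvec(np.deg2rad(r)).as_matrix();D[:3,3]=t;T=T@D
    print('end',np.round(T[:3,3],4));return T
E
python3 -c "
from plan import *
plan(pose([.44,-.07,.32],-82),0,.085)
s=viewer.snapshot('wrist');print(s['mount'],s['fx'],s['cx'],s['cy'])"
```

```text
0.085,-0.02,-0.024,-0.004,-0,0,7,
0.085,-0.024,-0.021,-0.004,-0,0,7,
0.085,-0.025,-0.019,-0.005,-0,0,7,
0.085,-0.028,-0.015,-0.004,-0,0,7,
0.085,-0.029,-0.011,-0.004,-0,0,7,
0.085,-0.031,-0.008,-0.004,-0,0,7.1,
0.085,-0.031,-0.004,-0.005,-0,0,7,
0.085,-0.032,-0.001,-0.004,-0,0,7,
0.085,-0.031,0.004,-0.004,-0,0,7,
0.085,-0.03,0.007,-0.004,-0,0,7,
0.085,-0.03,0.011,-0.004,0,0,7,
0.085,-0.028,0.015,-0.005,0,0,7,
0.085,-0.026,0.018,-0.004,0,0,7,
0.085,-0.024,0.02,-0.004,0,0,7,
0.085,-0.02,0.024,-0.004,0,0,7,
0.085,-0.018,0.026,-0.005,0,0,7.1,
0.085,-0.015,0.028,-0.004,0,0,7,
0.085,-0.011,0.03,-0.004,0,0,7,
0.085,-0.007,0.03,-0.004,0,0,7,
0.085,-0.004,0.031,-0.004,0,0,7,
0.085,0.001,0.032,-0.005,0,0,7,
end [ 0.4402 -0.07    0.3203]
[[ 9.69048403e-04 -9.62446563e-01 -2.71469472e-01  6.94806489e-02]
 [ 9.99999440e-01  1.04825187e-03 -1.46751477e-04 -2.11100259e-04]
 [ 4.25808835e-04 -2.71469177e-01  9.62447040e-01 -1.43128167e-01]
 [ 0.00000000e+00  0.00000000e+00  0.00000000e+00  1.00000000e+00]] 297.3186396354542 253.70079359576988 197.6769411509109
```

{"fn": "move_arm", "kwargs": {
  "plan": [0.085, -0.02, -0.024, -0.004, 0, 0, 7, 0.085, -0.024, -0.021, -0.004, 0, 0, 7, 0.085, -0.025, -0.019, -0.005, 0, 0, 7, 0.085, -0.028, -0.015, -0.004, 0, 0, 7, 0.085, -0.029, -0.011, -0.004, 0, 0, 7, 0.085, -0.031, -0.008, -0.004, 0, 0, 7.1, 0.085, -0.031, -0.004, -0.005, 0, 0, 7, 0.085, -0.032, -0.001, -0.004, 0, 0, 7]
}}

```text
time_s: 1.82
eef_pos: [0.33, 0.3228, 0.2658]
ee_rot: [2.045, 2.385, 0.001]
force: [1.0, -0.1, -0.1]
finger_gap: 0.0849
```

{"fn": "move_arm", "kwargs": {
  "plan": [0.085, -0.031, 0.004, -0.004, 0, 0, 7, 0.085, -0.03, 0.007, -0.004, 0, 0, 7, 0.085, -0.03, 0.011, -0.004, 0, 0, 7, 0.085, -0.028, 0.015, -0.005, 0, 0, 7, 0.085, -0.026, 0.018, -0.004, 0, 0, 7, 0.085, -0.024, 0.02, -0.004, 0, 0, 7, 0.085, -0.02, 0.024, -0.004, 0, 0, 7, 0.085, -0.018, 0.026, -0.005, 0, 0, 7.1]
}}

```text
time_s: 2.48
eef_pos: [0.3979, 0.0805, 0.2997]
ee_rot: [2.926, 1.143, 0.001]
force: [1.6, 0.4, 0.9]
finger_gap: 0.085
```

{"fn": "move_arm", "kwargs": {
  "plan": [0.085, -0.015, 0.028, -0.004, 0, 0, 7, 0.085, -0.011, 0.03, -0.004, 0, 0, 7, 0.085, -0.007, 0.03, -0.004, 0, 0, 7, 0.085, -0.004, 0.031, -0.004, 0, 0, 7, 0.085, 0.001, 0.032, -0.005, 0, 0, 7, 0.085, 0, 0, 0, 0, 0, 0, 0.06, 0, 0, 0, 0, 0, 0]
}}

```text
time_s: 3.07
eef_pos: [0.4405, -0.0713, 0.3205]
ee_rot: [3.134, 0.215, 0.001]
force: [-1.4, 0.3, -0.3]
finger_gap: 0.0752
```

```bash
cat >> h.py <<'E'
def wsnap():
    st=telemetry.read_state();s=viewer.snapshot('wrist')
    T=np.eye(4);T[:3,:3]=R.from_rotvec(st['ee_rot']).as_matrix();T[:3,3]=st['eef_pos']
    s['world_from_camera']=T@s['mount'];s['fish']=1;return s
_ray=ray
def ray(s,p):
    if 'fish' not in s: return _ray(s,p)
    d=np.array([p[1]-s['cx'],p[0]-s['cy']]);r=np.linalg.norm(d)+1e-9;th=r/s['fx'];u=d/r*np.tan(th);return np.array([*u,1.])
def proj(s,P):
    q=(np.c_[P,np.ones(len(P))]@np.linalg.inv(s['world_from_camera']).T)[:,:3]
    rr=np.hypot(q[:,0],q[:,1])+1e-12
    k=s['fx']*np.arctan2(rr,q[:,2])/rr if 'fish' in s else s['fx']/q[:,2]
    return np.c_[q[:,0]*k+s['cx'],q[:,1]*k+s['cy']]
def bird(s,x0,x1,y0,y1,h,m=2000):
    # rows: x descending from x1; cols: y descending from y1  (as 'top')
    X=np.arange(x1,x0,-1/m);Y=np.arange(y1,y0,-1/m);gx,gy=np.meshgrid(X,Y,indexing='ij')
    uv=proj(s,np.c_[gx.ravel(),gy.ravel(),np.full(gx.size,h)]).astype(np.float32)
    return cv2.remap(s['image'],uv[:,0].reshape(gx.shape),uv[:,1].reshape(gx.shape),cv2.INTER_CUBIC)
E
python3 - <<'E'
from h import *
np.set_printoptions(precision=4,suppress=True)
s=wsnap();cv2.imwrite('pics/w1.png',s['image'])
np.save('w1.npy',s,allow_pickle=True)
cv2.imwrite('pics/b1.png',bird(s,.53,.75,-.18,.08,.008,2500))
for q in 'straightedge_mid foot_edge ball coupler latch_tab'.split():
    for x in spotter.spot_point(s,q)[:1]: print(q,round(x['p'],2),np.round(x['position'],1),world(s,x['position']),'z0.004',atheight(s,x['position'],.004))
E
```

```text
straightedge_mid 0.7 [148.2 399.1] [ 0.499  -0.2982  0.0257] z0.004 [ 0.4986 -0.3099  0.004 ]
foot_edge 0.85 [ 71.7 264.6] [ 0.5789 -0.0689  0.001 ] z0.004 [ 0.5785 -0.0689  0.004 ]
ball 0.91 [  2.8 267.2] [ 0.6516 -0.0584  0.107 ] z0.004 [ 0.693  -0.0574  0.004 ]
coupler 0.85 [  5.2 268.6] [ 0.6486 -0.0605  0.1071] z0.004 [ 0.6891 -0.0601  0.004 ]
```

View pics/b1.png

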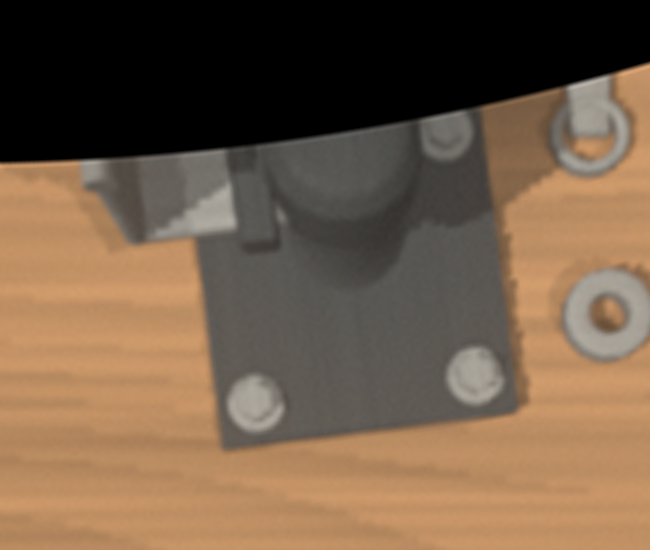

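```bash
python3 - <<'E'
from plan import *
np.set_printoptions(precision=4,suppress=True)
s=np.load('w1.npy',allow_pickle=True).item()
b=cv2.GaussianBlur(bird(s,.53,.75,-.18,.08,.008,2500),(5,5),0).astype(float)[...,2]
pts=[]
for c in range(235,510,4):
    e=449-(c-224)*39/296; r=np.arange(int(e)-12,int(e)+12); g=np.diff(b[:,c])[r]; i=g.argmax(); pts.append((c,r[i]+.5,g[i]))
P=np.array(pts)
X=.75-P[:,1]/2500;Y=.08-P[:,0]/2500
k=np.polyfit(Y,X,1)
for _ in range(3):
    m=abs(np.polyval(k,Y)-X)<.0012;k=np.polyfit(Y[m],X[m],1)
print(m.sum(),len(m),'slope deg',np.rad2deg(np.arctan(-k[0])),'x at y=-.0688',np.polyval(k,-.0688))
# side edges
for c0,r0,c1,r1,sg in((224,440,205,260,-1),(517,400,492,230,1)):
    q=[]
    for r in range(min(r0,r1),max(r0,r1),4):
        e=c0+(r-r0)*(c1-c0)/(r1-r0);c=np.arange(int(e)-12,int(e)+12);g=sg*np.diff(b[r])[c];q.append((.75-r/2500,.08-(c[g.argmax()]+.5)/2500))
    q=np.array(q);kk=np.polyfit(q[:,0],q[:,1],1)
    for _ in range(4):
        m=abs(np.polyval(kk,q[:,0])-q[:,1])<.0015;kk=np.polyfit(q[m,0],q[m,1],1)
    print('side deg',np.rad2deg(np.arctan(kk[0])),m.mean(),'y at x=.578',np.polyval(kk,.578))
f=spotter.trace
cv2.imwrite('pics/b2.png',bird(s,.36,.64,-.36,-.22,.036,2000))
E
```

```text
69 69 slope deg 7.091004474235052 x at y=-.0688 0.5774091791499208
side deg 6.795886167730437 1.0 y at x=.578 -0.0072198858146683975
side deg 11.245564496581116 0.6744186046511628 y at x=.578 -0.13439696314319186
```

View pics/b2.png

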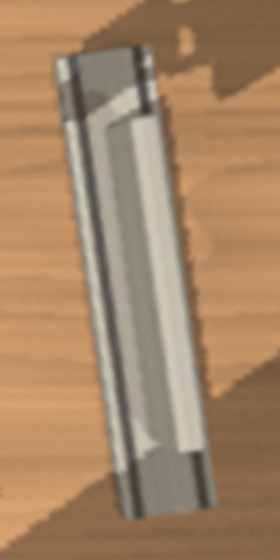

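```bash
python3 - <<'E'
from plan import *
T=plan(pose([.4985,-.304,.09],-82),9,.05);print()
T=plan(pose([.4985,-.304,.010],-82),4,.05,T)
E
```

```text
0.05,0.003,0.027,0.026,-0,0,0,
0.05,0.003,0.027,0.025,-0,0,0,
0.05,0.002,0.026,0.026,-0,0,0,
0.05,0.003,0.027,0.025,-0,0,0.1,
0.05,0.003,0.027,0.026,-0,0,-0,
0.05,0.003,0.027,0.025,-0,0,-0,
0.05,0.002,0.026,0.026,-0,0,-0,
0.05,0.003,0.027,0.026,-0,0,0,
0.05,0.003,0.027,0.025,-0,0,0,
end [ 0.4984 -0.3042  0.0901]

0.05,0,-0,0.02,-0,0,0,
0.05,0,-0,0.02,-0,0,0,
0.05,0,-0,0.02,-0,0,0,
0.05,0,-0,0.02,-0,0,0,
end [ 0.4984 -0.3041  0.0101]
```

{"fn": "move_arm", "kwargs": {
  "plan": [0.05, 0.003, 0.027, 0.026, 0, 0, 0, 0.05, 0.003, 0.027, 0.025, 0, 0, 0, 0.05, 0.002, 0.026, 0.026, 0, 0, 0, 0.05, 0.003, 0.027, 0.025, 0, 0, 0.1, 0.05, 0.003, 0.027, 0.026, 0, 0, 0, 0.05, 0.003, 0.027, 0.025, 0, 0, 0, 0.05, 0.002, 0.026, 0.026, 0, 0, 0, 0.05, 0.003, 0.027, 0.026, 0, 0, 0]
}}

```text
time_s: 4.03
eef_pos: [0.4919, -0.2792, 0.114]
ee_rot: [-3.134, -0.219, 0.0]
force: [0.5, -0.2, 0.4]
finger_gap: 0.0499
```

{"fn": "move_arm", "kwargs": {
  "plan": [0.05, 0.003, 0.027, 0.025, 0, 0, 0, 0.05, 0, 0, 0, 0, 0, 0]
}}

```text
time_s: 4.2
eef_pos: [0.4976, -0.307, 0.0854]
ee_rot: [-3.132, -0.215, 0.006]
force: [-0.2, 0.5, -0.0]
finger_gap: 0.05
```

```bash
python3 - <<'E'
from plan import *
s=wsnap();print(cur()[:3,3]);x=spotter.spot_point(s,'straightedge_mid')[:1];print(x and (x[0]['p'],atheight(s,x[0]['position'],.03)))
f=spotter.trace(s,'straightedge')
if f:
    m=f[0]['region'].astype(np.uint8);k=np.argwhere(m&(s['z_map']>0)); C=np.array([ (s['world_from_camera']@np.r_[ray(s,p)*s['z_map'][p[0],p[1]],1])[:3] for p in k])
    for lo,hi in((0,.012),(.03,.042)):
        c=C[(C[:,2]>lo)&(C[:,2]<hi)];print(np.median(c[:,2]),cv2.minAreaRect(c[:,:2].astype(np.float32)*1000))
E
```

```text
[ 0.49741333 -0.30543566  0.08732015]
(0.89, array([ 0.49961237, -0.3039361 ,  0.03      ]))
0.00670992279766941 ((499.0819396972656, -304.2111511230469), (249.63726806640625, 51.203155517578125), 8.245738983154297)
0.03636781071461116 ((498.5180969238281, -304.231201171875), (169.97547912597656, 14.028369903564453), 8.272726058959961)
```

{"fn": "move_arm", "kwargs": {
  "plan": [0.05, 0.001, 0, 0.02, 0, 0, -0.2, 0.05, 0, 0, 0.02, 0, 0, 0, 0.05, 0, 0, 0.02, 0, 0, 0, 0.05, 0, 0, 0.018, 0, 0, 0, 0.05, 0, 0, 0, 0, 0, 0, 0.005, 0, 0, 0, 0, 0, 0, 0.005, 0, 0, 0, 0, 0, 0, 0.005, 0, 0, 0, 0, 0, 0],
  "squeeze": 50
}}

```text
time_s: 5.02
eef_pos: [0.5004, -0.3052, 0.0143]
ee_rot: [3.132, 0.223, 0.003]
force: [0.2, 1.5, 0.4]
finger_gap: 0.0143
```

{"fn": "move_arm", "kwargs": {
  "plan": [0.005, 0, 0, 0, 0, 0, 0, 0.005, 0, 0, 0, 0, 0, 0, 0.005, 0, 0, 0, 0, 0, 0]
}}

```text
time_s: 5.27
eef_pos: [0.5005, -0.3055, 0.0144]
ee_rot: [3.132, 0.222, 0.004]
force: [0.1, 2.8, 7.6]
finger_gap: 0.013
```

```bash
python3 - <<'E'
from plan import *
print(cur()[:3,3])
T=cur()
T1=T.copy();T1[2,3]+=.06;T=plan(T1,3,.005);print()
a=np.deg2rad(7.1);m=np.array([.5775,-.069,0]);u=np.array([np.cos(a),np.sin(a),0]);v=np.array([-u[1],u[0],0])
p=m-u*.040+v*.010
print(p)
p[2]=.075;T=plan(pose(p,7.1),0,.005,T)
E
```

```text
[ 0.50052178 -0.30545266  0.01443448]
0.005,0,0,-0.02,0,0,0,
0.005,0.0001,0.0001,-0.02,0,0,0,
0.005,0,-0,-0.02,0,0,0,
end [ 0.5005 -0.3055  0.0744]

[ 0.53657071 -0.06402074  0.        ]
0.005,0.005,-0.018,-0,0,-0,-6.8,
0.005,0.008,-0.017,-0,0,-0,-6.9,
0.005,0.009,-0.016,-0,0,-0,-6.8,
0.005,0.012,-0.015,-0,0.1,-0,-6.9,
0.005,0.013,-0.014,-0,-0,-0,-6.8,
0.005,0.014,-0.012,-0,-0,-0,-6.9,
0.005,0.016,-0.01,-0,0,-0,-6.8,
0.005,0.017,-0.008,-0,0,-0,-6.9,
0.005,0.018,-0.006,-0,0,-0,-6.8,
0.005,0.018,-0.004,-0,0.1,-0,-6.9,
0.005,0.019,-0.001,-0,-0,-0,-6.8,
0.005,0.019,0,-0.001,-0,-0,-6.9,
0.005,0.018,0.003,0,0,-0,-6.8,
end [ 0.5364 -0.0643  0.0755]
```

{"fn": "move_arm", "kwargs": {
  "plan": [0.005, 0, 0, -0.02, 0, 0, 0, 0.005, 0, 0, -0.02, 0, 0, 0, 0.005, 0, 0, -0.02, 0, 0, 0, 0.005, 0.005, -0.018, 0, 0, 0, -6.8, 0.005, 0.008, -0.017, 0, 0, 0, -6.9, 0.005, 0.009, -0.016, 0, 0, 0, -6.8, 0.005, 0.012, -0.015, 0, 0, 0, -6.9, 0.005, 0.013, -0.014, 0, 0, 0, -6.8]
}}

```text
time_s: 5.93
eef_pos: [0.5134, -0.2113, 0.0731]
ee_rot: [2.926, 1.142, 0.001]
force: [1.1, -0.1, -3.7]
finger_gap: 0.0134
```

{"fn": "move_arm", "kwargs": {
  "plan": [0.005, 0.014, -0.012, 0, 0, 0, -6.9, 0.005, 0.016, -0.01, 0, 0, 0, -6.8, 0.005, 0.017, -0.008, 0, 0, 0, -6.9, 0.005, 0.018, -0.006, 0, 0, 0, -6.8, 0.005, 0.018, -0.004, 0, 0, 0, -6.9, 0.005, 0.019, -0.001, 0, 0, 0, -6.8, 0.005, 0.019, 0, 0, 0, 0, -6.9, 0.005, 0.018, 0.003, 0, 0, 0, -6.8]
}}

```text
time_s: 6.6
eef_pos: [0.5352, -0.0629, 0.073]
ee_rot: [2.072, 2.361, 0.0]
force: [0.0, -0.7, -3.0]
finger_gap: 0.0126
```

{"fn": "move_arm", "kwargs": {
  "plan": [0.005, 0, 0, 0, 0, 0, 0, 0.005, 0, 0, 0, 0, 0, 0]
}}

```text
time_s: 6.77
eef_pos: [0.5353, -0.0632, 0.0729]
ee_rot: [2.079, 2.355, 0.0]
force: [-0.9, -0.4, -3.9]
finger_gap: 0.0132
```

```bash
cat > chk.py <<'E'
from plan import *
import sys
T=cur();print('tcp',T[:3,3],'yaw',np.rad2deg(np.arctan2(T[1,1],T[0,1])),'force',telemetry.read_state()['force'])
s=wsnap();cv2.imwrite(f'pics/{sys.argv[1]}.png',s['image']);np.save('w.npy',s,allow_pickle=True)
f=spotter.trace(s,'straightedge')
if f:
    k=np.argwhere(f[0]['region']&(s['z_map']>0)); C=np.array([ (s['world_from_camera']@np.r_[ray(s,p)*s['z_map'][p[0],p[1]],1])[:3] for p in k])
    h=float(sys.argv[2])
    c=C[abs(C[:,2]-h-.006)<.008];print(np.median(c[:,2]),cv2.minAreaRect(c[:,:2].astype(np.float32)*1000))
    c=C[abs(C[:,2]-h-.036)<.006];print(np.median(c[:,2]),cv2.minAreaRect(c[:,:2].astype(np.float32)*1000))
for q in ('foot_edge','straightedge_mid'):
    for x in spotter.spot_point(s,q)[:1]: print(q,x['p'],x['position'],atheight(s,x['position'],.004))
E
python3 chk.py w3 0.06
```

```text
tcp [ 0.53531873 -0.0631832   0.07289269] yaw 7.116483358015196 force [-0.94560798 -0.35563968 -3.87088228]
0.06499864251263038 ((530.6639404296875, -31.44598388671875), (50.42222213745117, 184.40032958984375), 7.2333664894104)
0.09477006417136624 ((525.5637817382812, -40.60367202758789), (26.869138717651367, 120.12512969970703), 7.263176918029785)
foot_edge 0.69 [221.5, 309.5] [ 0.57853899 -0.06778217  0.004     ]
straightedge_mid 0.97 [258.3, 255.0] [ 0.54088466 -0.10401315  0.004     ]
```

View pics/w3.png

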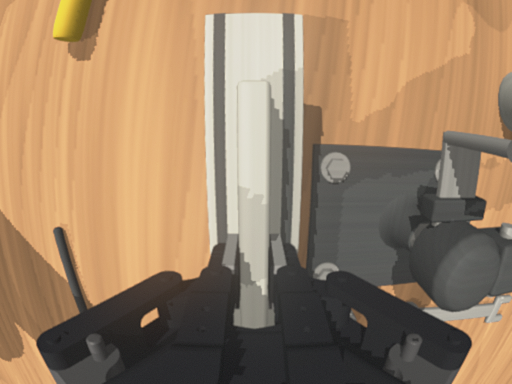

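{"fn": "move_arm", "kwargs": {
  "plan": [0.005, 0, 0, 0.019, 0, 0, 0, 0.005, 0, 0, 0.019, 0, 0, 0, 0.005, 0, 0.002, 0.012, 0, 0, 0, 0.005, 0, 0.004, 0.005, 0, 0, 0, 0.005, 0, 0.004, 0.002, 0, 0, 0, 0.005, 0, 0, 0, 0, 0, 0, 0.005, 0, 0, 0, 0, 0, 0]
}}

```text
time_s: 7.55
eef_pos: [0.5461, -0.0628, 0.0159]
ee_rot: [2.079, 2.354, 0.001]
force: [0.1, 0.7, -3.8]
finger_gap: 0.013
```

```bash
python3 chk.py w4 0.002
python3 - <<'E'
from h import *
s=np.load('w.npy',allow_pickle=True).item()
cv2.imwrite('pics/b4.png',bird(s,.48,.62,-.14,.06,.007,3500))
E
```

```text
tcp [ 0.54613407 -0.06284124  0.01585924] yaw 7.091875007835161 force [ 0.11917826  0.70889308 -3.81344754]
0.007943705399407225 ((541.5031127929688, -29.73938751220703), (53.48349380493164, 186.03411865234375), 7.304714202880859)
0.03773474262693584 ((542.54052734375, -39.33053207397461), (14.31933879852295, 119.75305938720703), 7.182950973510742)
foot_edge 0.65 [258.7, 311.3] [ 0.58090606 -0.07090577  0.004     ]
straightedge_mid 0.7 [260.0, 252.0] [ 0.54612909 -0.07560982  0.004     ]
```

View pics/b4.png

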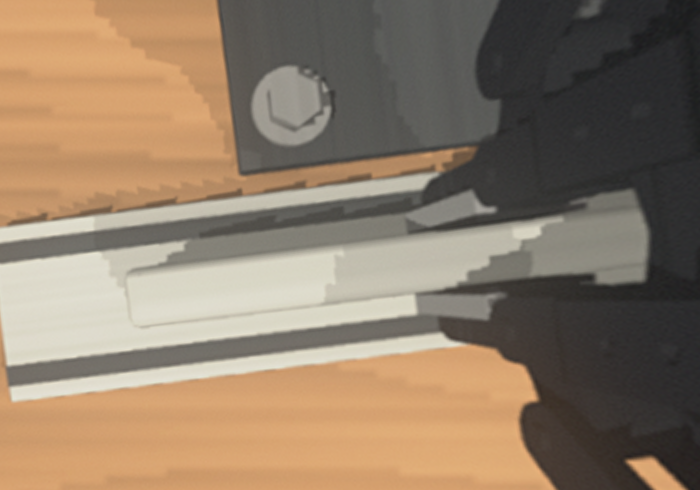

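{"fn": "move_arm", "kwargs": {
  "plan": [0.005, 0, 0.002, 0.0007, 0, 0, 0, 0.005, 0, 0.002, 0.0008, 0, 0, 0, 0.005, 0, 0.001, 0, 0, 0, 0, 0.005, 0, 0, 0, 0, 0, 0]
}}

```text
time_s: 8.08
eef_pos: [0.5498, -0.0621, 0.0144]
ee_rot: [-2.079, -2.354, 0.001]
force: [-4.7, -0.7, 5.2]
finger_gap: 0.013
```

{"fn": "move_arm", "kwargs": {
  "plan": [0.005, 0, 0.001, 0, 0, 0, 0, 0.005, 0, 0, 0, 0, 0, 0]
}}

```text
time_s: 8.25
eef_pos: [0.5507, -0.0619, 0.0144]
ee_rot: [-2.079, -2.354, 0.001]
force: [-4.2, -0.8, 5.5]
finger_gap: 0.0128
```

{"fn": "move_arm", "kwargs": {
  "plan": [0.005, 0, 0.001, 0, 0, 0, 0, 0.005, 0, 0, 0, 0, 0, 0]
}}

```text
time_s: 8.42
eef_pos: [0.5517, -0.0618, 0.0144]
ee_rot: [-2.079, -2.354, 0.001]
force: [-4.6, -1.2, 6.4]
finger_gap: 0.0132
```

{"fn": "move_arm", "kwargs": {
  "plan": [0.005, 0, 0.001, -0.0005, 0, 0, 0, 0.005, 0, 0, 0, 0, 0, 0]
}}

```text
time_s: 8.58
eef_pos: [0.5531, -0.0617, 0.0144]
ee_rot: [-2.079, -2.355, 0.0]
force: [-1.1, -0.5, -0.7]
finger_gap: 0.013
```

{"fn": "move_arm", "kwargs": {
  "plan": [0.005, 0, 0.001, 0, 0, 0, 0, 0.005, 0, 0, 0, 0, 0, 0]
}}

```text
time_s: 8.75
eef_pos: [0.5531, -0.0617, 0.0144]
ee_rot: [-2.078, -2.354, 0.002]
force: [-5.5, -1.3, 4.9]
finger_gap: 0.013
```

{"fn": "move_arm", "kwargs": {
  "plan": [0.005, 0, 0.001, 0, 0, 0, 0, 0.005, 0, 0, 0, 0, 0, 0]
}}

```text
time_s: 8.92
eef_pos: [0.5532, -0.0617, 0.0145]
ee_rot: [-2.077, -2.353, 0.004]
force: [-8.4, -2.0, 8.5]
finger_gap: 0.0126
```

{"fn": "move_arm", "kwargs": {
  "plan": [0.005, 0, -0.001, 0, 0, 0, 0, 0.026, 0, 0, 0, 0, 0, 0, 0.026, 0, 0, 0, 0, 0, 0, 0.026, 0, 0, 0, 0, 0, 0, 0.026, 0, 0, 0, 0, 0, 0]
}}

```text
time_s: 9.33
eef_pos: [0.5547, -0.0615, 0.0145]
ee_rot: [2.079, 2.354, 0.001]
force: [-0.6, 0.8, -0.5]
finger_gap: 0.0259
```

```bash
python3 chk.py w5 0.0
python3 - <<'E'
from h import *
s=np.load('w.npy',allow_pickle=True).item()
cv2.imwrite('pics/b5.png',bird(s,.48,.62,-.14,.06,.007,3500))
E
```

```text
tcp [ 0.55473625 -0.0615305   0.01445174] yaw 7.1058602525088865 force [-0.64256551  0.82186751 -0.53662435]
0.006686356575200919 ((547.9093627929688, -28.858497619628906), (52.23261642456055, 186.1934051513672), 6.739482879638672)
0.03637244554864574 ((549.4869384765625, -38.300384521484375), (14.312715530395508, 119.80769348144531), 7.143472194671631)
straightedge_mid 0.59 [318.7, 31.1] [ 0.3762509  -0.16603381  0.004     ]
```

View pics/b5.png

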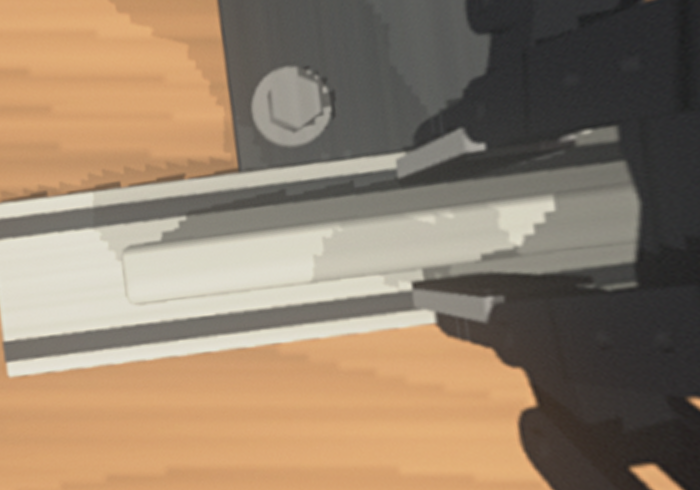

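```bash
python3 - <<'E'
from plan import *
T=cur();T1=T.copy();T1[2,3]=.215;T=plan(T1,6,.026)
T=plan(pose([.648,.015,.20],97.1),0,.034,T)
E
```

```text
0.026,-0,0,-0.033,0,0,0,
0.026,-0,0,-0.034,0,0,0,
0.026,-0,0,-0.033,0,0,0,
0.026,-0,0,-0.034,0,0,0,
0.026,-0,0,-0.033,0,0,0,
0.026,-0,0,-0.034,0,0,0,
end [ 0.5542 -0.0615  0.2153]
0.034,0.005,0.008,0.001,0,0,-6.9,
0.034,0.004,0.008,0.001,0,0,-6.9,
0.034,0.003,0.009,0.002,0,0,-7,
0.034,0.002,0.009,0.001,0,0,-6.9,
0.034,0,0.009,0.001,0,0,-6.9,
0.034,-0,0.01,0.001,0,0,-6.9,
0.034,-0.002,0.009,0.001,0,0,-7,
0.034,-0.002,0.009,0.001,0,0,-6.9,
0.034,-0.004,0.008,0.002,0,0,-6.9,
0.034,-0.005,0.009,0.001,-0,0,-6.9,
0.034,-0.005,0.007,0.001,-0,0,-6.9,
0.034,-0.007,0.007,0.001,-0,0,-7,
0.034,-0.007,0.006,0.001,-0,0,-6.9,
end [0.6481 0.0154 0.2003]
```

{"fn": "move_arm", "kwargs": {
  "plan": [0.026, 0, 0, -0.01, 0, 0, 0, 0.026, 0, 0, -0.025, 0, 0, 0, 0.026, 0, 0, -0.033, 0, 0, 0, 0.026, 0, 0, -0.034, 0, 0, 0, 0.026, 0, 0, -0.033, 0, 0, 0, 0.026, 0, 0, -0.033, 0, 0, 0, 0.026, 0, 0, -0.033, 0, 0, 0, 0.034, 0.005, 0.008, 0.001, 0, 0, -6.9]
}}

```text
time_s: 10.2
eef_pos: [0.5642, -0.0565, 0.222]
ee_rot: [1.93, 2.467, 0.008]
force: [1.8, 0.6, -0.4]
finger_gap: 0.0335
```

{"fn": "move_arm", "kwargs": {
  "plan": [0.034, 0.004, 0.008, 0.001, 0, 0, -6.9, 0.034, 0.003, 0.009, 0.002, 0, 0, -7, 0.034, 0.002, 0.009, 0.001, 0, 0, -6.9, 0.034, 0, 0.009, 0.001, 0, 0, -6.9, 0.034, 0, 0.01, 0.001, 0, 0, -6.9, 0.034, -0.002, 0.009, 0.001, 0, 0, -7, 0.034, -0.002, 0.009, 0.001, 0, 0, -6.9, 0.034, -0.004, 0.008, 0.002, 0, 0, -6.9]
}}

```text
time_s: 10.87
eef_pos: [0.619, -0.0086, 0.2052]
ee_rot: [0.552, 3.092, 0.0]
force: [-0.8, 0.3, -0.8]
finger_gap: 0.0339
```

{"fn": "move_arm", "kwargs": {
  "plan": [0.034, -0.005, 0.009, 0.001, 0, 0, -6.9, 0.034, -0.005, 0.007, 0.001, 0, 0, -6.9, 0.034, -0.007, 0.007, 0.001, 0, 0, -7, 0.034, -0.007, 0.006, 0.001, 0, 0, -6.9, 0.034, 0, 0, 0, 0, 0, 0, 0.034, 0, 0, 0, 0, 0, 0]
}}

```text
time_s: 11.37
eef_pos: [0.6477, 0.0156, 0.2007]
ee_rot: [0.19, -3.136, 0.0]
force: [-0.0, 0.5, -0.4]
finger_gap: 0.0341
```

```bash
cat > tab.py <<'E'
from plan import *
import sys
np.set_printoptions(precision=4,suppress=True)
T=cur();print('tcp',T[:3,3],'yaw',np.rad2deg(np.arctan2(T[1,1],T[0,1])))
s=wsnap();cv2.imwrite(f'pics/{sys.argv[1]}.png',s['image'])
t=viewer.snapshot('top');c=viewer.snapshot('scene')
f=spotter.trace(t,'straightedge')
if f:
    C=cloud(t,f[0]['region'])
    for lo,hi in((0,.012),(.028,.042)): print('SE',cv2.minAreaRect(C[(C[:,2]>lo)&(C[:,2]<hi)][:,:2].astype(np.float32)*1000))
P={}
for n,v in(('w',s),('t',t),('c',c)):
    for x in spotter.spot_point(v,'latch_tab')[:1]: print(n,x['p'],np.round(x['position'],1),world(v,x['position']),atheight(v,x['position'],.111));P[n]=(v,x['position'])
if 'w' in P and 't' in P: print('tri wt',tri(*P['w'],*P['t']))
if 'w' in P and 'c' in P: print('tri wc',tri(*P['w'],*P['c']))
cv2.imwrite(f'pics/{sys.argv[1]}b.png',bird(s,.56,.76,-.12,.08,.129,2500))
E
python3 tab.py w6
```

```text
tcp [0.6477 0.0156 0.2007] yaw 96.93168304917457
SE ((562.6058959960938, -148.83912658691406), (52.82850646972656, 82.88151550292969), 8.127589225769043)
SE ((560.8522338867188, -125.26734924316406), (13.795166015625, 39.609561920166016), 5.958805561065674)
w 0.63 [198.4 254.6] [0.6385 0.0153 0.1318] [0.6444 0.016  0.111 ]
c 0.71 [211.1 231.9] [ 0.5815 -0.0775  0.009 ] [ 0.6646 -0.0896  0.111 ]
tri wc [ 0.6464 -0.0348  0.0871]
```

View pics/w6.png

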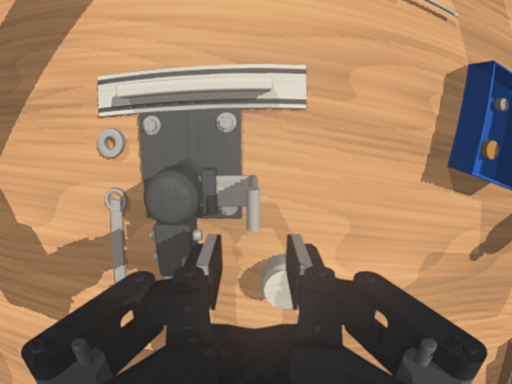

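```bash
cat > tab2.py <<'E'
from plan import *
np.set_printoptions(precision=4,suppress=True)
def tabcloud(s):
    k=np.argwhere(s['z_map'][150:260,225:285]>0)+[150,225]
    C=np.array([(s['world_from_camera']@np.r_[ray(s,p)*s['z_map'][p[0],p[1]],1])[:3] for p in k]); return C
s=wsnap();C=tabcloud(s)
for lo,hi in((.07,.09),(.09,.11),(.11,.122),(.122,.14)):
    c=C[(C[:,2]>lo)&(C[:,2]<hi)]
    if len(c)>5: print(lo,len(c),np.median(c,0),cv2.minAreaRect(c[:,:2].astype(np.float32)*1000))
E
python3 tab2.py
```

```text
0.07 747 [ 0.6487 -0.0009  0.0721] ((649.31298828125, 3.0740203857421875), (32.044246673583984, 29.983013153076172), 5.883264541625977)
0.09 49 [0.6329 0.0127 0.1009] ((633.6298217773438, 13.389799118041992), (2.849026679992676, 7.673257827758789), 1.4881782531738281)
0.11 21 [0.6327 0.0136 0.1146] ((633.1544799804688, 13.925965309143066), (6.72637939453125, 1.741380214691162), 80.25374603271484)
0.122 603 [0.6465 0.0148 0.1315] ((648.0855712890625, 15.156610488891602), (33.23522186279297, 10.005818367004395), 6.794711589813232)
```

View pics/w6b.png

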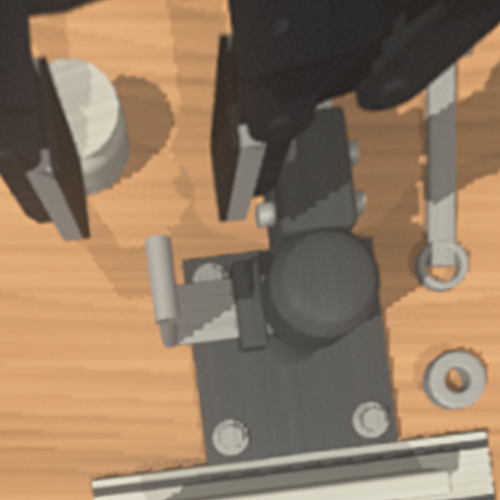

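{"fn": "move_arm", "kwargs": {
  "plan": [0.028, 0, 0, 0.015, 0, 0, 0, 0.028, 0, 0, 0.025, 0, 0, 0, 0.028, 0, 0, 0.025, 0, 0, 0, 0.028, 0, 0, 0.02, 0, 0, 0, 0.028, 0, 0, 0.015, 0, 0, 0, 0.028, 0, 0, 0.005, 0, 0, 0, 0.028, 0, 0, 0, 0, 0, 0],
  "squeeze": 60
}}

```text
time_s: 12.35
eef_pos: [0.6469, 0.0153, 0.0939]
ee_rot: [0.194, -3.133, -0.0]
force: [-0.3, 0.1, -0.2]
finger_gap: 0.0281
```

{"fn": "move_arm", "kwargs": {
  "plan": [0, 0, 0, 0, 0, 0, 0, 0, 0, 0, 0, 0, 0, 0, 0, 0, 0, 0, 0, 0, 0, 0, 0, 0, 0, 0, 0, 0, 0, 0, 0, 0, 0, 0, 0]
}}

```text
time_s: 12.77
eef_pos: [0.6488, 0.0151, 0.0965]
ee_rot: [-0.195, 3.133, -0.001]
force: [1.2, -2.6, 2.6]
finger_gap: 0.0072
```

{"fn": "move_arm", "kwargs": {
  "plan": [0, 0, 0.004, 0, 0, 0, 0, 0, 0, 0.004, 0, 0, 0, 0, 0, 0, 0.004, 0, 0, 0, 0, 0, 0, 0.004, 0, 0, 0, 0, 0, 0, 0.003, 0, 0, 0, 0, 0, 0, 0.002, 0, 0, 0, 0, 0, 0, 0, 0, 0, 0, 0, 0, 0, 0, 0, 0, 0, 0],
  "squeeze": 80
}}

```text
time_s: 13.43
eef_pos: [0.6463, 0.0351, 0.0963]
ee_rot: [-0.195, 3.133, -0.003]
force: [1.0, -10.8, 5.1]
finger_gap: 0.0069
```

```bash
python3 - <<'E'
from plan import *
T=cur();a=np.deg2rad(7.1);u=np.array([np.cos(a),np.sin(a),0]);v=np.array([-u[1],u[0],0])
H=np.array([.6571,-.0584,.086])+.27*u
for sg in(1,):
    n=18;th=.315/n
    Rm=R.from_rotvec(v*th).as_matrix();G=T.copy();G[:3,:3]=Rm@T[:3,:3];G[:3,3]=H+Rm@(T[:3,3]-H)
    D=np.linalg.inv(T)@G;print(D[:3,3],np.rad2deg(R.from_matrix(D[:3,:3]).as_rotvec()),'dz',G[2,3]-T[2,3])
    r=np.round(np.r_[D[:3,3],0,0,0],4);
    E=np.eye(4);E[:3,3]=[round(D[0,3],4),0,round(D[2,3],4)];E[:3,:3]=R.from_rotvec(np.deg2rad([0,round(np.rad2deg(R.from_matrix(D[:3,:3]).as_rotvec())[1],2),0])).as_matrix()
    F=T.copy()
    for i in range(n):F=F@E
    Rm=R.from_rotvec(v*.315).as_matrix();print(F[:3,3],H+Rm@(T[:3,3]-H))
E
```

```text
[-2.30324679e-04 -1.11254422e-05 -4.70832919e-03] [-5.76474294e-04  1.00267324e+00 -2.34104424e-03] dz 0.0047087888754577395
[0.6619753  0.03723128 0.17910376] [0.66258806 0.03710353 0.17916431]
```

{"fn": "move_arm", "kwargs": {
  "plan": [0, -0.0001, 0, -0.0023, 0, 0.5, 0, 0, -0.0001, 0, -0.0024, 0, 0.5, 0, 0, -0.0002, 0, -0.0047, 0, 1, 0, 0, -0.0002, 0, -0.0047, 0, 1, 0, 0, -0.0002, 0, -0.0047, 0, 1, 0, 0, -0.0002, 0, -0.0047, 0, 1, 0, 0, -0.0003, 0, -0.0047, 0, 1, 0, 0, -0.0003, 0, -0.0047, 0, 1, 0]
}}

```text
time_s: 14.1
eef_pos: [0.6493, 0.0351, 0.128]
ee_rot: [0.187, -3.014, 0.015]
force: [4.1, -11.0, -3.2]
finger_gap: 0.0064
```

{"fn": "move_arm", "kwargs": {
  "plan": [0, -0.0002, 0, -0.0047, 0, 1, 0, 0, -0.0002, 0, -0.0047, 0, 1, 0, 0, -0.0002, 0, -0.0047, 0, 1, 0, 0, -0.0002, 0, -0.0047, 0, 1, 0, 0, -0.0002, 0, -0.0047, 0, 1, 0, 0, -0.0002, 0, -0.0047, 0, 1, 0, 0, -0.0003, 0, -0.0047, 0, 1, 0, 0, -0.0003, 0, -0.0047, 0, 1, 0]
}}

```text
time_s: 14.77
eef_pos: [0.6577, 0.0359, 0.1644]
ee_rot: [0.178, -2.875, 0.028]
force: [2.3, -11.0, -3.8]
finger_gap: 0.0069
```

{"fn": "move_arm", "kwargs": {
  "plan": [0, -0.0002, 0, -0.0047, 0, 1, 0, 0, -0.0002, 0, -0.0047, 0, 1, 0, 0, -0.0001, 0, -0.0024, 0, 0.5, 0, 0, 0, 0, 0, 0, 0, 0, 0, 0, 0, 0, 0, 0, 0, 0, 0, 0, 0, 0, 0, 0]
}}

```text
time_s: 15.27
eef_pos: [0.6613, 0.0363, 0.1754]
ee_rot: [0.175, -2.832, 0.032]
force: [2.3, -10.9, -2.6]
finger_gap: 0.0069
```

```bash
python3 - <<'E'
from plan import *
np.set_printoptions(precision=4,suppress=True)
st=telemetry.read_state();print(st['eef_pos'],st['force'],st['finger_gap'],st['time_s'])
t=viewer.snapshot('top');c=viewer.snapshot('scene');s=wsnap()
P={}
for n,v in(('t',t),('c',c),('w',s)):
    for q in('coupler','latch_tab','ball'):
        for x in spotter.spot_point(v,q)[:1]: print(n,q,x['p'],np.round(x['position']),world(v,x['position']));P[n,q]=(v,x['position'])
    for x in spotter.trace(v,'straightedge')[:1]:
        k=np.argwhere(x['region']&(v['z_map']>0));C=np.array([(v['world_from_camera']@np.r_[ray(v,p)*v['z_map'][p[0],p[1]],1])[:3] for p in k])
        for lo,hi in((.002,.012),(.03,.042)):
            d=C[(C[:,2]>lo)&(C[:,2]<hi)]
            if len(d)>20:print(n,'SE',np.median(d[:,2]),cv2.minAreaRect(d[:,:2].astype(np.float32)*1000))
if ('t','coupler') in P and ('c','coupler') in P: print('tri',tri(*P['t','coupler'],*P['c','coupler']))
S=c['image'][120:330,130:400];cv2.imwrite('pics/f.png',np.hstack([cv2.resize(S,None,fx=1.48,fy=1.8),cv2.resize(s['image'],(400,378))]))
E
```

```text
[0.6613 0.0363 0.1754] [  2.2601 -10.9032  -2.6055] 0.006935633857648719 15.2667
t coupler 0.94 [161. 288.] [ 0.6585 -0.0536  0.1876]
t ball 0.89 [168. 288.] [ 0.6437 -0.0567  0.1684]
t SE 0.006127738984898268 ((561.1570434570312, -133.62469482421875), (50.30197525024414, 108.33944702148438), 7.439620494842529)
t SE 0.0345330078495949 ((558.7503051757812, -112.12496948242188), (13.896799087524414, 66.42571258544922), 5.574154853820801)
c coupler 0.6 [199. 241.] [ 0.6848 -0.0618  0.1831]
c latch_tab 0.58 [187. 269.] [0.678  0.0284 0.1991]
c ball 0.63 [212. 242.] [ 0.7147 -0.067   0.1603]
c SE 0.007233099428700651 ((552.9178466796875, -62.954559326171875), (59.42499923706055, 245.22457885742188), 6.593637466430664)
c SE 0.03666291294765167 ((560.0289916992188, -105.74939727783203), (17.572429656982422, 78.5219497680664), 6.205099582672119)
w coupler 0.96 [240. 101.] [ 0.6665 -0.0455  0.1877]
w latch_tab 0.91 [258. 257.] [0.6587 0.0375 0.2131]
w ball 0.75 [213. 147.] [ 0.6498 -0.0297  0.1614]
w SE 0.006766350271400989 ((552.3007202148438, -62.64390563964844), (52.09042739868164, 253.0067901611328), 7.448672294616699)
w SE 0.03633026514857446 ((552.5789794921875, -62.98516845703125), (15.392838478088379, 167.82025146484375), 7.303539276123047)
tri [ 0.666  -0.0568  0.1608]
```

View pics/f.png

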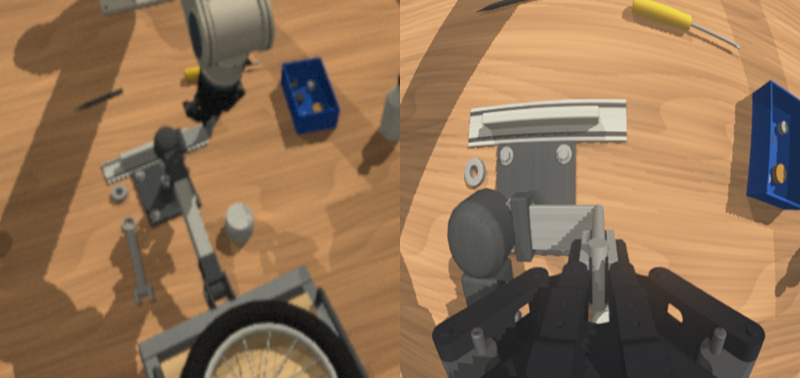

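{"fn": "move_arm", "kwargs": {
  "plan": [0, 0, 0, 0, 0, 0, 0, 0, 0, 0, 0, 0, 0, 0, 0, 0, 0, 0, 0, 0, 0, 0, 0, 0, 0, 0, 0, 0, 0, 0, 0, 0, 0, 0, 0, 0, 0, 0, 0, 0, 0, 0, 0, 0, 0, 0, 0, 0, 0, 0, 0, 0, 0, 0, 0, 0]
}}

```text
time_s: 16.68
eef_pos: [0.6613, 0.0364, 0.1754]
ee_rot: [0.175, -2.832, 0.032]
force: [2.7, -11.4, -2.0]
finger_gap: 0.007
```

```bash
python3 - <<'E'
from plan import *
s=wsnap()
x=spotter.spot_point(s,'coupler')[0];print(x['p'],x['position'],world(s,x['position']),telemetry.read_state()['eef_pos'],telemetry.read_state()['finger_gap'])
print(job.finish_job())
E
```

```text
0.62 [237.3, 104.3] [ 0.66477669 -0.04396697  0.1871815 ] [0.66130161 0.03633743 0.17535835] 0.006604278008166872
the job is handed in; nothing more can be done
None
```

The straightedge is lying flush along the foot plate's free edge. The tongue is off the ball and still held in the gripper by its latch tab. I handed the job in at about 17 s of the 53 s; the interface gives no verdict.

- **Straightedge:** I laid it flat and slid it against the plate's free edge until the side force rose. I then let go and saw it flush from close up. The last wrist picture puts its middle about 24 mm out from the edge, where the target is 25 mm and the limits are 22 to 27.5 mm. It is about 8 mm off centre along the edge, and turned about 0.2° from the edge.
- **Latch and tongue:** I gripped the tab, pulled it out about 20 mm (the arm felt about 11 N, as the spring should give), then raised the tongue about 80 mm along its hinge arc. The top of the coupler reads 187 mm high, so its middle is about 165 mm above the bench against the 152 mm needed.
- **Steadiness:** between checks about 1.4 s apart, the arm did not move and the coupler height stayed within 0.5 mm.
- **Other things on the bench:** they look unmoved in the last pictures, but I did not measure them again.

**Checks that disagreed:**
- Triangulating the coupler from the two fixed cameras gave 161 mm instead of 165 mm, still above the limit.
- The fixed cameras' readings of the straightedge differed by a few millimetres and up to 2°, because the arm partly hid it. I relied on the contact and the wrist view.

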